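# Fit a bayonet lamp in the test board and switch it on

## Task

Fit the flat LED lamp from the foam tray into the lampholder on the plywood test board: feel for the slots and never force it, push it down against the spring, turn it clockwise and let it spring back up into its notches, so that it stays locked when you let go. Then switch the board on with its rocker. Leave the other things on the bench where they are.

Things in the scene. Friction and masses are not known exactly. Their poses are not given: they have to be found in the camera images.
- lamp_mid (a point): Centre of the flat LED lamp's disc (loose, about 70 g, white plastic). An upright paddle: disc 60 mm wide, 22 mm thick, top 28 mm above this point; pinch it across its thickness. z: the lamp's axis, up; x: along the disc's width; y: through its thickness. A 36 mm round collar lies 38 to 48 mm below. It hangs cap down by the collar in one of the tray's wells, turned up to 0.6 rad from the tray's x.
- lamp_pins (a point): On the lamp's axis, 67 mm below the disc centre: line of the two bayonet pins, which stick out along the lamp's +x and -x to 14.5 mm from the axis and are 3 mm thick. They belong to the metal cap below the collar: 22 mm in diameter, 26 mm long, its bottom 7 mm below this point, bevelled 2 mm. In the well at the start: lift straight up 30 mm to clear.
- tray: Grey foam lamp tray, fixed, 90 x 200 x 34 mm (x, y, z), origin at the centre of its underside. Wells 30.5 mm square at y = -50 and +50 mm: one holds the flat lamp, the other the ball lamp.
- board: Plywood test board, fixed, 160 x 270 x 18 mm (x, y, z), origin at the centre of its underside. On it: a white round upright lampholder (base 74 mm wide, skirt 40 mm) at y = +75 mm, a square white switch box with a rocker (86 x 86 mm, top 46 mm above the bench) at y = -75 mm, and a black inlet block 24 mm high between them at the +x edge.
- socket (a point): Centre of the lampholder's mouth at its metal rim, 68 mm above the bench; axes as the board's. Bore 24.4 mm; two opposite 4.5 mm slots, open at the rim, take the pins. They lie roughly along the board's x, but the holder was screwed on by eye, up to 0.5 rad off either way: not measured, feel for it. Pins lying on the rim are 1.5 mm above this point. Contact over 30 N spoils lamp or holder.
- channel (a point): On the holder's axis, 12.7 mm below the rim: middle of the pins' room in the sideways channels. They can turn there from 11.5 mm below the rim; a rigid floor stops them at 14 mm. From the slot they turn clockwise (seen from above) 0.59 rad to the notch; a solid stop follows 0.06 rad later. A sprung plunger meets the cap when the pins are 4 mm below the rim: 3.5 N, then 0.5 N more per mm.
- notches (a point): On the holder's axis, 8 mm below the rim: height of the pins when locked. At the end of the turn the spring lifts the pins 3.5 mm from the channel up into the notches, where it holds them with about 5.5 N; the lamp's disc centre is then 59 to 60 mm above the rim. Not locked and let go, it stands 63 mm or more above it.
- rocker_end (a point): Point on top of the raised end of the white rocker, 22 mm from its pivot towards the board's +x; the rocker is 60 mm long (x) and 40 mm wide (y). Press this end down about 5 mm, with about 3 N, to switch on; it stays where it is left.
- rocker (a joint): Rocker angle, rad: 0 = off (end towards the board's +x raised), 0.24 = fully on (that end pressed down).
- ball_lamp_mid (a point): Middle of a small round screw-cap lamp (ball 45 mm, rising about 79 mm above the cap's bottom) in the tray's other well. Not to be used; leave it.
- battery_mid (a point): Middle of a black slide-on battery pack, 115 x 74 x 60 mm; leave it.
- bit_holder_mid (a point): Middle of a plastic bit holder, 100 x 30 mm, 39 mm high with its bits; leave it.
- punch_mid (a point): Steel centre punch lying on the bench, 120 mm long, 10 mm thick; leave it.
- screwdriver_mid (a point): Screwdriver lying on the bench, 195 mm long, handle 26 mm thick; leave it.
Not all that is in view belongs to the job. What is shaped like the part that bears lamp_mid but green is not meant.

How it is judged:
On the way, in this order (a step that is already met when the one before it is completed fails the run):
1. the lamp is locked in the lampholder (pins up in their notches) and let go (z of lamp_pins in the frame of notches between -0.0017 and 0.002 m and horizontal distance between lamp_mid and socket below 0.006 m and angle between lamp_mid's own z axis and vertical below 0.08 rad and contact force between the fingers and lamp below 0.05 N and linear speed of lamp below 0.02 m/s), for 0.3 s.
2. the rocker is switched on (value of joint rocker above 0.18 rad), for 0.1 s.
At the end, for the whole second after the job is handed in: The flat lamp is locked, let go and at rest: pins 1.7 mm below to 2 mm above their locked height, disc centre within 6 mm of the holder's axis, upright within 0.08 rad; the rocker is past 0.18 rad; ball lamp, battery, bit holder, punch and screwdriver are within 30 mm of where they began (all of step 1 and value of joint rocker above 0.18 rad and distance of each of ball_lamp_mid, battery_mid, bit_holder_mid, punch_mid, screwdriver_mid from where it was at the start of the episode below 0.03 m); the robot touches nothing.
It fails at once if the lamp is forced against the lampholder or board (over 30 N) (contact force between lamp and board above 30 N).
It fails at once if another thing on the bench is displaced by over 30 mm (distance of any of ball_lamp_mid, battery_mid, bit_holder_mid, punch_mid, screwdriver_mid from where it was at the start of the episode above 0.03 m).
It also fails if it takes over 72 s, if anything falls off the work surface, if the arm or the gripper's body presses on something with over 40 N, if the wrist force passes 120 N, or if a joint passes its speed limit or range.

## Robot

A 7-joint arm with a two-finger parallel gripper is mounted at the origin on the work surface. World frame = base frame: x ahead of the robot, y to its left, z up, the work surface at z = 0. Lengths are in m, angles in rad, forces in N, time in s.
With the tool pointing down it reaches from about 0.4 to 0.85 m from the base axis. Payload 10.4 kg.
Tool frame: the origin (TCP) lies at the very end of the fingers, on their centre line; the grasp point (between the pads) lies 19 mm behind it; z points along the fingers, y is the line along which they close (so a half turn about z gives the same grasp; the last joint's range is limited). The gripper opens to 87 mm and grips with 3 to 60 N. Pads are 19 mm wide; open, the fingers measure 117 mm over their backs; the gripper's body (75 mm by 190 mm) begins 51 mm behind the grasp point.
Start: joints at [-1.353, 0.332, -0.065, 1.46, 0.022, 1.35, -0.088], TCP at [0.149, 0.607, 0.223] pointing down, gripper open.
Joint ranges: [-2.6, 2.6], [-0.5, 2.12], [-1.47, 1.34], [0.16, 2.42], [-1.27, 4.41], [0.06, 2.06], [-2.6, 2.6]. Speed limits (rad/s): [2.22, 2.22, 2.79, 2.79, 3.14, 3.14, 3.14].

## Interface

Orientations are given as a unit quaternion [x, y, z, w].
In Python, from bench import r gives the robot as it stands.
- The arm moves only by the shell command python3 -m crank 'ROWS' [FORCE]. ROWS is JSON, a list that holds one entry, the list of rows, each a list of 5 numbers: the shift along the tool's x, y, z in mm, then the turn about the tool's z in degrees, then the opening, from -1 (shut) to 1 (fully open). A call has 1 to 20 rows; each row is the pose to reach, as a shift and turn from the pose commanded when the call began, along the tool's axes at that moment; what a row does not reach only later rows make up. A row lasts 1/10 s, in which the tool goes at most 50 mm and 8.59 degrees, less where a joint would pass 70% of its speed; a pose out of reach is approached as far as the arm can. A call with a gripper value outside its range is refused whole. The fingers move at their own pace and stop on an object; FORCE is the grip in N (left out, the last holds). Time passes only in rows, so rows that repeat a pose let the fingers close. It gives the time, the measured TCP pose, the force, the opening and the grip force at its end, in the units of the state.
- r.read_state(): the state, without advancing time (a new reading comes with each control period).
- r.camera(name): name is "scene" or "top"; returns a dict with "image" (480x640x3 uint8, red, green, blue), "vfov" (degrees; the focal length in pixels is half the picture's height over the tangent of half this angle, whatever the lens; pixels are square), "cx", "cy" (the principal point, pixels), "eye" and "attitude" of the camera in the world. Camera axes: x right, y down, z forward; pixel columns grow to the right and rows downward; lengths in m; the calibration is good to about 2 mm. A picture is of the moment at which its call begins. There is no depth.
- r.close_job(): hands the job in; it is judged then, once.
The state is a dict: "time": time; "joint_positions": joint angles; "joint_vel": joint speeds; "joint_torque": joint torques, N m; "ee_pos": TCP position; "eef_rot": TCP orientation; "ft_force": force on the tool from outside, world axes, zero at the start; "torque": the same for the moment, N m; "width": finger opening in m; "grip_force": force on a finger pad.
Only numpy, scipy, OpenCV 4.12 (cv2) and the standard library are available. Lean on these libraries where they do the work, as an engineer would, in place of code of your own. Each camera call takes 0.05 s, during which the arm holds its last target. There are 200 camera calls.

## Working session

There is one attempt and no reset: what is moved stays moved. The work goes in short steps, Python scripts to look and compute and a shell command to move; the robot and the scene stay as the last step left them, time stands still between calls to the robot, and variables do not carry over. Pictures are saved under pics/ and viewed, at most 10 in all, crops included, and the job is handed in when it is done.

```bash
mkdir -p pics; cat > h.py <<'E'
import numpy as np, cv2
from scipy.spatial.transform import Rotation as R
from bench import r
def cam(n):
    c=r.camera(n); im=c["image"]; f=im.shape[0]/2/np.tan(np.radians(c["vfov"])/2)
    c["f"]=f; c["R"]=R.from_quat(c["attitude"]).as_matrix() if np.size(c["attitude"])==4 else np.array(c["attitude"]).reshape(3,3)
    return c
def ray(c,u,v):
    d=c["R"]@np.array([(u-c["cx"])/c["f"],(v-c["cy"])/c["f"],1.]); return np.array(c["eye"]),d
def onz(c,u,v,z):
    e,d=ray(c,u,v); return e+d*(z-e[2])/d[2]
def proj(c,p):
    q=c["R"].T@(np.array(p)-c["eye"]); return q[:2]/q[2]*c["f"]+[c["cx"],c["cy"]]
E
python3 - <<'E'
from h import *
for n in("scene","top"):
    c=cam(n); print(n,c["eye"],c["attitude"],c["f"],c["cx"],c["cy"])
    cv2.imwrite(f"pics/{n}0.png",c["image"][:,:,::-1])
s=r.read_state();print(s["ee_pos"],s["eef_rot"],s["width"])
E
```

```text
scene [ 0.86924628 -0.41700895  0.76604263] [ 0.90595536  0.26149558 -0.09032086 -0.32047948] 566.8725703599694 323.0197707665694 241.30148744207702
top [0.40443512 0.08430621 1.00322789] [ 0.7054048  -0.70397737  0.06603472 -0.04959188] 532.5809192647708 320.42912367526753 236.87123378618648
[0.14897916 0.6066455  0.22185112] [ 1.20107233e-01  9.92760728e-01 -6.22454215e-04 -3.58745701e-05] 0.08714432768400396
```

View pics/scene0.png

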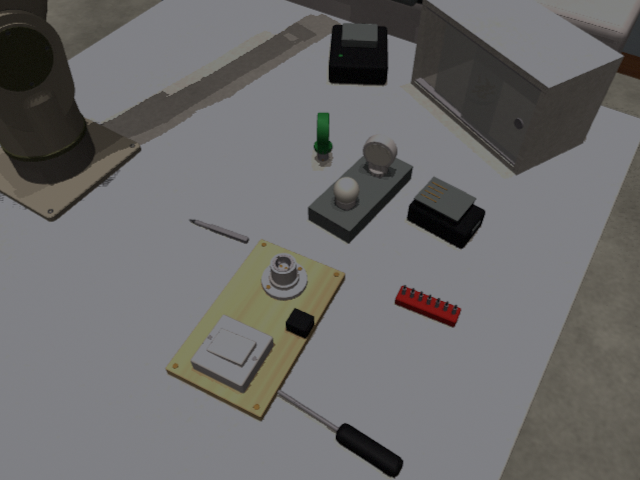

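View pics/top0.png

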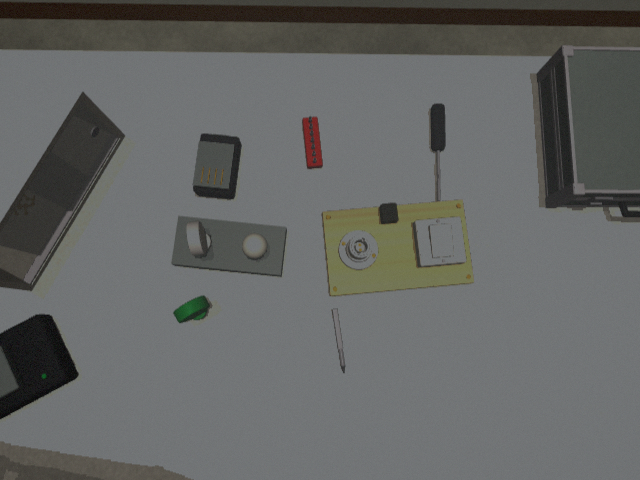

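The scene view shows the white flat lamp at (380,155), with the ball lamp beside it at (346,190). The holder is at (284,268) and the switch at (233,350). In the top view the lamp is at (197,238), the holder at (358,248) and the rocker at (442,240).

There are two candidates for the lamp: the white paddle at top (197,238), standing in the tray well, and the green paddle at top (190,308), off the tray. The white one fits the description (white, in a well). I'll confirm it with one enlarged crop.

```bash
python3 - <<'E'
import cv2,numpy as np
t=cv2.imread("pics/top0.png");s=cv2.imread("pics/scene0.png")
def crop(im,x,y,w,h,k): return cv2.resize(im[y:y+h,x:x+w],None,fx=k,fy=k,interpolation=cv2.INTER_CUBIC)
g=[crop(t,165,205,80,60,5),crop(t,328,222,80,60,5),crop(s,340,120,80,60,5),crop(s,245,245,80,60,5)]
cv2.imwrite("pics/c1.png",np.vstack([np.hstack(g[:2]),np.hstack(g[2:])]))
E
```

```text
(no output)
```

View pics/c1.png

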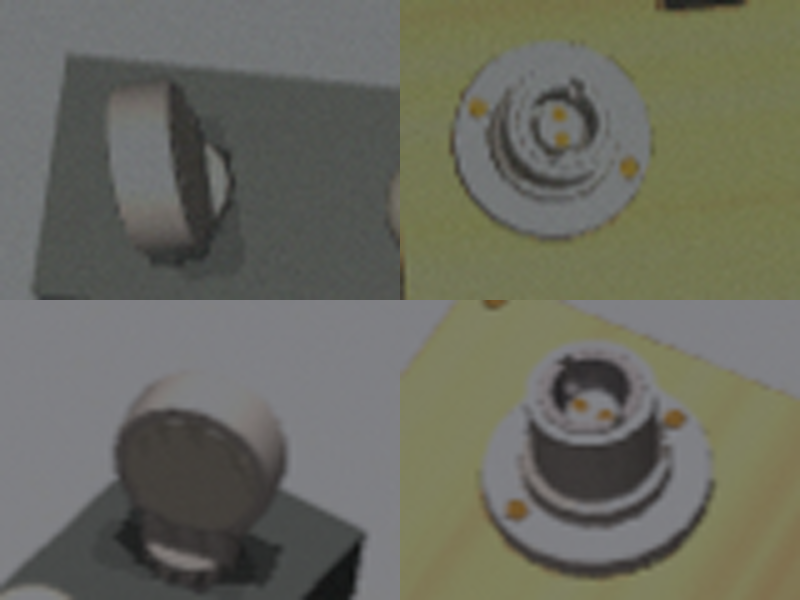

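The crop confirms the white paddle in the tray well. A slot notch shows in the holder's rim at top px ≈(363.6,239.6) and scene px ≈(278.6,257). Next I measure.

```bash
cat > meas.py <<'E'
from h import *
c=cam("top"); s=cam("scene")
def big(m):
    k,_=cv2.findContours(m.astype(np.uint8),cv2.RETR_EXTERNAL,cv2.CHAIN_APPROX_NONE); return max(k,key=cv2.contourArea)
im=c["image"].astype(int)
for nm,C in(("top",c),("scene",s)):
    h=cv2.cvtColor(C["image"],cv2.COLOR_RGB2HSV)
    m=(h[...,0]>20)&(h[...,0]<36)&(h[...,1]>60)&(h[...,2]>70)
    k=big(cv2.morphologyEx(m.astype(np.uint8),cv2.MORPH_CLOSE,np.ones((9,9))))
    hull=cv2.convexHull(k)[:,0]
    P=np.array([onz(C,u,v,.018)[:2] for u,v in hull]).astype(np.float32)
    print(nm,"board rect",cv2.minAreaRect(P*1000))
g=cv2.cvtColor(c["image"],cv2.COLOR_RGB2GRAY)
# tray: dark grey
sub=np.zeros_like(g,bool); sub[205:285,165:295]=1
k=big(cv2.morphologyEx((sub&(g<105)).astype(np.uint8),cv2.MORPH_CLOSE,np.ones((9,9))))
print("grey samples tray,bench,band",g[225,250],g[210,180],g[238,196],g[240,208])
P=np.array([onz(c,u,v,.034)[:2] for u,v in k[:,0]],np.float32); print("tray",cv2.minAreaRect(P*1000))
# lamp band
m=np.zeros_like(g,bool); m[215:262,182:206]=1
b=big(m&(g>105)); P=np.array([onz(c,u,v,.09)[:2] for u,v in b[:,0]],np.float32)
print("band px bbox",cv2.boundingRect(b),"rect z.09",cv2.minAreaRect(P*1000))
# holder slot
for C,cu,su in((c,(360.6,246.4),(363.6,239.6)),(s,(283.4,261.5),(278.6,257.0))):
    a,q=onz(C,*cu,.068),onz(C,*su,.068); print("rim ctr",a,"slot",q,np.hypot(*(q-a)[:2]),np.arctan2(*(q-a)[1::-1]))
E
python3 meas.py
```

```text
top board rect ((549.361572265625, -82.26669311523438), (160.3954620361328, 269.6473083496094), 5.449995994567871)
scene board rect ((549.8675537109375, -82.66336059570312), (158.16839599609375, 268.8190002441406), 5.406342029571533)
grey samples tray,bench,band 81 115 119 114
tray ((547.0333862304688, 228.90611267089844), (203.0091552734375, 95.40107727050781), 84.17671966552734)
band px bbox (187, 225, 14, 24) rect z.09 ((554.780029296875, 283.79498291015625), (43.688011169433594, 20.091697692871094), 10.885237693786621)
rim ctr [ 0.542081   -0.00896463  0.068     ] slot [ 0.55434766 -0.0144718   0.068     ] 0.013446176303460794 -0.42198426049905746
rim ctr [ 0.54186151 -0.00490267  0.068     ] slot [ 0.53064058 -0.00170799  0.068     ] 0.011666844736876347 2.864224174648514
```

```bash
python3 - <<'E'
from h import *
c=cam("top"); s=cam("scene")
for C,y0,y1,x0,x1,k in((c,214,262,180,222,12),(s,128,182,352,410,10)):
    g=C["image"][y0:y1,x0:x1,::-1]; g=cv2.convertScaleAbs(g,alpha=2.2,beta=-90)
    g=cv2.resize(g,None,fx=k,fy=k,interpolation=cv2.INTER_CUBIC)
    cv2.imwrite(f"pics/l{k}.png",g)
a=cv2.imread("pics/l12.png");b=cv2.imread("pics/l10.png")
h=max(a.shape[0],b.shape[0]); o=np.zeros((h,a.shape[1]+b.shape[1],3),np.uint8); o[:a.shape[0],:a.shape[1]]=a;o[:b.shape[0],a.shape[1]:]=b
print(o.shape); sc=800/o.shape[1]; cv2.imwrite("pics/l.png",cv2.resize(o,None,fx=sc,fy=sc)); print(sc)
g=cv2.GaussianBlur(cv2.cvtColor(c["image"],cv2.COLOR_RGB2GRAY),(3,3),0)
for v in range(218,258,2): print(v,g[v,180:216])
E
```

```text
(576, 1084, 3)
0.7380073800738007
218 [ 79  79  79  80  80  80  80  81  81  81  82  82  83  84  85  86  87  88
  89  90  92  93  95  97  97  99 100 101 104 106 106 107 109 111 112 112]
220 [79 80 80 79 79 79 79 79 79 79 79 79 79 79 78 77 77 78 76 75 76 78 79 80
 80 81 81 82 82 82 83 84 84 85 87 87]
222 [79 80 79 79 79 79 80 82 82 82 82 83 84 84 85 86 87 85 74 61 61 70 78 80
 80 80 80 80 81 81 81 81 81 81 81 81]
224 [ 79  80  79  79  80  80  84  92  96  98  98  98  99 100 101 101 101  95
  78  61  55  60  70  79  81  81  80  80  81  81  80  79  80  79  79  80]
226 [ 80  80  80  80  79  82  93 105 109 109 109 109 109 110 110 110 110 103
  84  62  54  56  61  69  77  80  80  80  81  80  80  81  80  79  80  80]
228 [ 79  80  80  80  80  84  98 110 114 114 115 115 115 115 115 115 115 108
  89  67  56  54  55  59  66  73  75  74  76  79  80  80  81  82  82  81]
230 [ 79  80  81  80  80  85  98 111 115 115 116 116 116 115 115 116 116 110
  90  65  55  54  54  52  55  63  69  70  71  75  79  81  81  81  81  81]
232 [ 80  80  80  80  81  85  97 111 117 116 116 117 117 116 116 117 117 115
  97
[... 1037 characters left out ...]
114 114 113 112
 111 110 102  81  62  55  54  53  59  77  89  75  61  63  73  80  83  82]
248 [ 80  81  81  80  80  80  80  81  85  95 104 106 106 106 106 105 106 105
 105 104 101  87  66  54  52  53  53  57  59  59  65  70  74  79  81  81]
250 [80 80 81 81 80 81 81 80 80 84 92 97 98 97 97 96 96 97 96 95 94 88 74 59
 53 52 48 48 53 62 69 71 74 80 82 82]
252 [81 81 80 81 81 81 81 81 81 82 83 84 85 84 84 83 83 83 83 82 81 80 74 64
 55 51 51 56 64 69 70 71 73 77 79 80]
254 [80 81 81 81 80 80 81 82 81 81 81 79 75 72 68 66 65 65 64 63 60 59 57 55
 51 49 54 65 70 71 72 71 72 75 79 82]
256 [80 80 81 81 81 81 81 81 81 81 82 81 80 75 67 59 56 56 56 53 49 49 52 52
 52 54 62 70 72 72 72 72 71 74 80 83]
```

View pics/l.png

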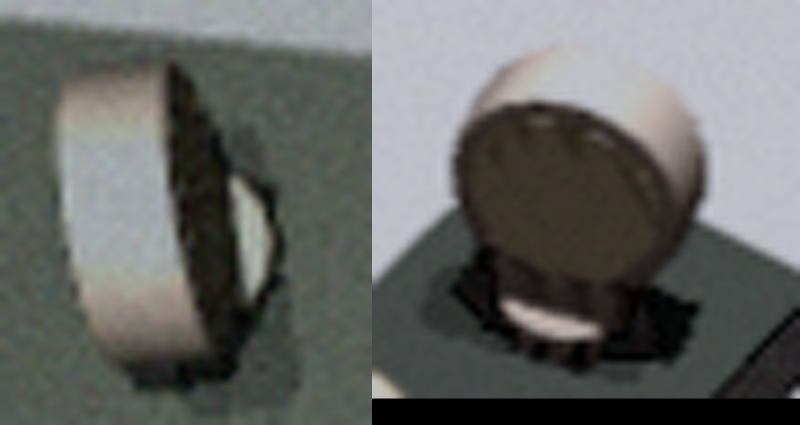

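```bash
python3 - <<'E'
from h import *
c=cam("top"); s=cam("scene")
a,b=onz(c,192.1,222.3,.083),onz(c,196.2,252.2,.083); d=a-b
print("ends",a,b,"len",np.hypot(*d[:2]),"yaw",np.arctan2(d[1],d[0]),"mid",(a+b)/2)
print("crest",onz(c,193.1,237.3,.110))
l,q=onz(c,186.8,237.3,.110),onz(c,199.2,237.3,.110);print("thick",l,q,np.hypot(*(l-q)[:2]))
# disc near face circle in scene: predict outline
yaw=np.arctan2(d[1],d[0]);m=(a+b)/2;m[2]=.082
for y in(.011,-.011):
  pts=[proj(s,m+R.from_euler('z',yaw).apply([.03*np.cos(t),y,.03*np.sin(t)])) for t in np.linspace(0,2*np.pi,60)]
  p=np.array(pts);print("scene bbox",p.min(0),p.max(0))
print("mid scene",proj(s,m))
# tray pose from top-face corners & well
T=R.from_euler('z',-.10).as_matrix()
print("well +50 for tray ctr (547,229):",np.array([.547,.229,0])+T@[0,.05,0])
# holder rim: white/dark; show edges of ring outer along row/col
g=cv2.cvtColor(c["image"],cv2.COLOR_RGB2GRAY)
for v in range(230,268,1): print(v,g[v,340:380])
E
```

```text
ends [0.58144291 0.28743992 0.083     ] [0.52869903 0.2783017  0.083     ] len 0.053529661068420525 yaw 0.17155332333378698 mid [0.55507097 0.28287081 0.083     ]
crest [0.5504429  0.27878714 0.11      ]
thick [0.5504011  0.28937778 0.11      ] [0.55048339 0.2685271  0.11      ] 0.02085084226812073
scene bbox [367.16663576 133.11372402] [399.10800228 159.89694078]
scene bbox [363.04965065 140.82176313] [395.32891645 167.64644685]
mid scene [381.03087795 150.61275824]
well +50 for tray ctr (547,229): [0.55199167 0.27875021 0.        ]
230 [112 115 110 114 111 114 113 116 113 113 111 112 117 115 109 115 117 115
 116 115 117 116 100 112 102 113 114 116 114 114 113 110 113 114 111 112
 114 111 114 114]
231 [113 114 114 114 113 114 114 114 114 113 112 111 115 118 111 117 117 114
 116 119 118 116 107 115 110 113 114 112 114 114 113 115 115 111 111 115
 113 113 112 114]
232 [113 113 110 112 114 115 111 113 115 113 117 113 114 117 116 119 118 119
 118 117 116 117 116 118 117 114 117 113 112 113 112 113 114 112 115 111
 116 113 112 114]
233 [113 113 113 115 111 113 102 106 116 116 117 115 118
[... 5123 characters left out ...]
05 113 110
 110 111 111 112]
264 [114 112 113 110  96  76 105 120 115 116 116 117 117 117 116 118 116 117
 116 120 117 117 116 119 116 114 117 119 115 117 116 105 110 112 113 111
 112 112 112 112]
265 [114 112 112 113 112  97  78  93 112 119 118 118 119 119 116 118 115 118
 114 122 116 117 118 118 116 118 115 119 115 108  91  99 111 112 109 112
 113 113 112 112]
266 [116 112 112 114 111 112  97  89  87  95 112 115 117 117 117 118 117 119
 116 118 116 117 118 115 118 117 113 115 109 103  96 109 113 112 111 112
 115 113 114 114]
267 [113 112 110 114 113 111 111 106  97  91  85  97 114 116 117 115 117 118
 118 115 115 117 116 115 117 109 107  96 105 111 111 111 113 113 114 114
 115 115 111 112]
```

```bash
cat >> h.py <<'E'
def togo(p,yaw=None):
    s=r.read_state(); M=R.from_quat(s["eef_rot"]).as_matrix(); d=M.T@(np.array(p)-s["ee_pos"])*1000
    x=np.arctan2(M[1,1],M[0,1])-np.pi/2   # lamp-x yaw implied by tool y
    t=None if yaw is None else -np.degrees((yaw-x+np.pi/2)%np.pi-np.pi/2)
    print("mm",d.round(1),"turn",t,"yaw now",round(x,3))
def st():
    s=r.read_state(); print(round(s["time"],2),s["ee_pos"].round(4) if hasattr(s["ee_pos"],"round") else s["ee_pos"],"F",np.round(s["ft_force"],2),"T",np.round(s["torque"],2),"w",s["width"],"g",s["grip_force"])
E
python3 - <<'E'
from h import *
c=cam("top")
a,b=onz(c,363.2,238.8,.068),onz(c,358.2,253.7,.068); d=a-b; print(a,b,np.hypot(*d[:2]),np.arctan2(d[1],d[0]),(a+b)/2)
g=cv2.cvtColor(c["image"],cv2.COLOR_RGB2GRAY)
togo([.552,.280,.19],.17)
E
```

```text
[ 0.55578919 -0.01377615  0.068     ] [ 0.52897809 -0.00453844  0.068     ] 0.028357899070415776 -0.33180936827160473 [ 0.54238364 -0.0091573   0.068     ]
mm [-469.3 -221.5   32.5] turn -23.531605874504475 yaw now -0.241
```

```bash
python3 -m crank '[[[-469,-221,30,-23.5,1],[-469,-221,30,-23.5,1],[-469,-221,30,-23.5,1],[-469,-221,30,-23.5,1],[-469,-221,30,-23.5,1],[-469,-221,30,-23.5,1],[-469,-221,30,-23.5,1],[-469,-221,30,-23.5,1],[-469,-221,30,-23.5,1],[-469,-221,30,-23.5,1],[-469,-221,30,-23.5,1],[-469,-221,30,-23.5,1],[-469,-221,30,-23.5,1],[-469,-221,30,-23.5,1]]]' 20; python3 - <<'E'
from h import *
st(); togo([.552,.280,.065],.17); print(r.read_state()["joint_positions"])
E
```

```text
time: 1.85
ee_pos: [0.5508, 0.2821, 0.1926]
eef_rot: [-0.086, 0.996, 0.0, -0.0]
ft_force: [-0.2, 0.4, -0.3]
width: 0.0871
grip_force: 0.0
1.85 [0.5508 0.2821 0.1926] F [-0.22  0.37 -0.34] T [0.08 0.07 0.01] w 0.0870733502085159 g 0.0
mm [ -0.9  -2.4 127.6] turn 0.0926659651748109 yaw now 0.172
[-0.69205011  0.33335386  0.18339556  1.53076081 -0.06322495  1.28315154
  1.24182504]
```

```bash
python3 -m crank '[[[-1,-2.4,30,0,1],[-1,-2.4,60,0,1],[-1,-2.4,90,0,1],[-1,-2.4,110,0,1],[-1,-2.4,124,0,1],[-1,-2.4,126,0,1],[-1,-2.4,126,0,1],[-1,-2.4,126,0,-1],[-1,-2.4,126,0,-1],[-1,-2.4,126,0,-1],[-1,-2.4,126,0,-1],[-1,-2.4,126,0,-1],[-1,-2.4,126,0,-1],[-1,-2.4,126,0,-1],[-1,-2.4,126,0,-1],[-1,-2.4,126,0,-1]]]' 25; python3 - <<'E'
from h import *
st()
E
```

```text
time: 3.45
ee_pos: [0.5532, 0.2783, 0.0665]
eef_rot: [-0.085, 0.996, 0.0, -0.0]
ft_force: [-0.2, 0.7, 0.2]
width: 0.0227
grip_force: 0.2
3.45 [0.5532 0.2783 0.0665] F [-0.22  0.74  0.2 ] T [ 0.16  0.12 -0.06] w 0.022690993611422877 g 0.23747348226606846
```

```bash
python3 -m crank '[[[0,0,0,0,-1],[0,0,0,0,-1],[0,0,0,0,-1],[0,0,-5,0,-1],[0,0,-15,0,-1],[0,0,-30,0,-1],[0,0,-50,0,-1],[0,0,-75,0,-1],[0,0,-100,0,-1],[0,0,-115,0,-1],[0,0,-115,0,-1],[0,0,-115,0,-1]]]' 25; python3 - <<'E'
from h import *
st(); togo([.5423,-.0085,.1815],-.36)
c=cam("top");s=cam("scene")
a=s["image"][60:200,320:480];b=c["image"][190:290,140:260]
o=np.hstack([cv2.resize(a,(457,400)),cv2.resize(b,(343,400))[:, :]]);o=cv2.convertScaleAbs(o,alpha=2,beta=-70)
cv2.imwrite("pics/g.png",o[:,:,::-1])
E
```

```text
time: 4.65
ee_pos: [0.553, 0.2783, 0.1812]
eef_rot: [-0.085, 0.996, 0.0, -0.0]
ft_force: [0.6, -0.6, -0.2]
width: 0.0223
grip_force: 25.0
4.65 [0.553  0.2783 0.1812] F [ 0.55 -0.65 -0.17] T [ 0.01  0.02 -0.05] w 0.02227427823901186 g 24.99993365490809
mm [  58.9 -280.8   -0.3] turn 30.33354790660823 yaw now 0.169
```

View pics/g.png

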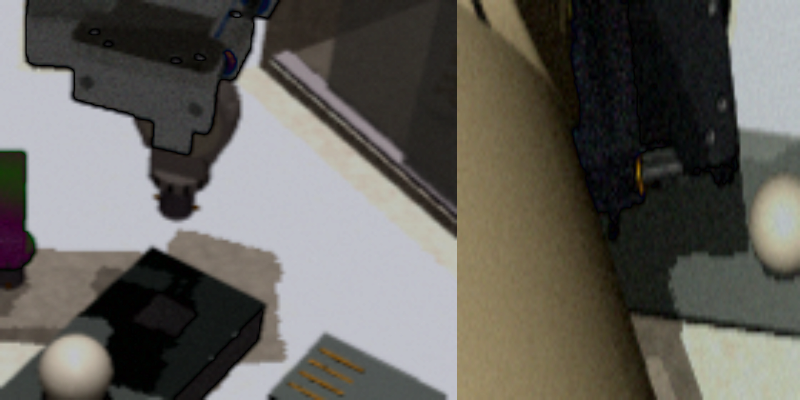

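The lamp is lifted and held. In the scene view the orange pins are at about (374.3,131.1) and (389.0,132.5), and the cap is between them. I'll intersect those rays with the grip plane to get the lamp's offset in the grip.

```bash
cat > off.py <<'E'
from h import *
import sys
s=cam("scene"); S=r.read_state(); M=R.from_quat(S["eef_rot"]).as_matrix(); t=np.array(S["ee_pos"])
def inplane(u,v):
    e,d=ray(s,u,v); k=((t-e)@M[:,1])/(d@M[:,1]); return M.T@(e+k*d-t)*1000
hsv=cv2.cvtColor(s["image"],cv2.COLOR_RGB2HSV).astype(int)
# predicted pin px if centred; pins at tool z = 67-19+zoff
for x in(-14.5,0,14.5): print("pred",proj(s,t+M@np.array([x,0,48-.3])/1000).round(1))
u0,v0=proj(s,t+M@np.array([0,0,.048])).astype(int)
m=(hsv[...,0]<20)&(hsv[...,1]>90)&(hsv[...,2]>60); w=np.zeros_like(m); w[v0-15:v0+15,u0-20:u0+20]=1
n,l,stt,ce=cv2.connectedComponentsWithStats((m&w).astype(np.uint8))
for i in range(1,n):
    if stt[i,4]>1: print(ce[i].round(2),stt[i,4],inplane(*ce[i]).round(1))
g=cv2.cvtColor(s["image"],cv2.COLOR_RGB2GRAY)
for v in range(v0-8,v0+8): print(v,u0-14,g[v,u0-14:u0+16])
E
python3 off.py
```

```text
pred [388.9 131.7]
pred [380.8 129.5]
pred [372.8 127.4]
121 366 [131 132 132 132 132 113  67  47  56  66  70  71  71  70  69  62  61  59
  56  55  54  54  54  55  53  52  46  87 123 132]
122 366 [132 132 132 131 131 116  79  47  45  53  64  68  70  72  72  72  71  68
  66  64  59  58  56  54  53  52  43  99 132 132]
123 366 [131 132 132 132 132 132 112  64  37  44  53  59  67  70  69  70  70  71
  71  70  70  67  58  52  49  46  50 102 132 133]
124 366 [132 132 132 132 132 132 125  94  43  42  52  53  53  55  60  63  65  68
  67  65  62  60  56  44  40  51  81 116 131 132]
125 366 [131 132 131 132 132 131 132 117  81  55  50  53  45  35  44  56  56  57
  51  45  53  55  53  43  44  83 117 132 131 132]
126 366 [132 131 132 132 132 132 132 132 125  93  51  51  44  34  44  55  55  56
  42  37  51  53  56  54  80 118 131 132 132 132]
127 366 [132 132 132 132 132 132 132 128 125 102  54  45  42  39  46  54  54  50
  40  39  50  54  83 101 117 132 132 131 132 132]
128 366 [132 132 132 132 132 132 132 115  75  61  51  43  45  44  46  49  51  51
  45  42  47  54 106 132 132 131 132 132 132 
[... 352 characters left out ...]
  46  43  78 114 128 132 133 132 132 132 132]
132 366 [132 132 132 132 132 132 133 132 122  87  42  44  46  46  46  46  46  46
  44  45  43  47  60 103 129 132 132 132 132 132]
133 366 [131 131 132 132 132 132 132 132 124  91  42  45  45  45  47  45  47  47
  46  44  43  64  80  94 122 132 132 132 132 132]
134 366 [132 132 132 132 132 133 132 132 132 106  51  46  45  46  45  47  46  46
  45  43  48 103 132 132 131 132 132 132 132 131]
135 366 [132 132 131 132 132 131 132 132 131 118  86  60  48  46  46  46  46  46
  45  50  83 117 132 132 132 132 131 132 132 132]
136 366 [132 132 132 131 132 132 132 132 132 132 125 104  79  64  56  51  56  57
  68  89 117 132 132 132 132 131 132 131 132 131]
```

```bash
sed -i '/^for v in range/d' off.py; cat >> off.py <<'E'
for p in((381.3,130.55),(373.3,128.5),(389.3,132.6)): print(p,inplane(*p).round(1))
E
python3 off.py
```

```text
pred [388.9 131.6]
pred [380.8 129.5]
pred [372.8 127.3]
(381.3, 130.55) [-1.   0.  49.8]
(373.3, 128.5) [13.4  0.  50. ]
(389.3, 132.6) [-15.4   0.   49.6]
```

```bash
python3 - <<'E'
from h import *
togo([.5414,-.0074,.181],-.36)
E
python3 -m crank '[[[58,-280,0,30,-1],[58,-280,0,30,-1],[58,-280,0,30,-1],[58,-280,0,30,-1],[58,-280,0,30,-1],[58,-280,0,30,-1],[58,-280,0,30,-1],[58,-280,0,30,-1],[58,-280,0,30,-1],[58,-280,0,30,-1],[58,-280,0,30,-1]]]' 25; python3 - <<'E'
from h import *
st(); togo([.5414,-.0074,.143],-.36); print(r.read_state()["joint_positions"])
E
```

```text
mm [  59.2 -279.5   -0.4] turn 30.333360773469092 yaw now 0.169
time: 5.95
ee_pos: [0.5433, -0.0063, 0.1813]
eef_rot: [0.175, 0.985, 0.0, -0.0]
ft_force: [-0.1, 0.3, 0.3]
width: 0.0219
grip_force: 25.0
5.95 [ 0.5433 -0.0063  0.1813] F [-0.06  0.31  0.27] T [ 0.02 -0.04 -0.06] w 0.02186045136532092 g 24.999965352471918
mm [ 1.4 -1.7 38.3] turn 0.43507668741487987 yaw now -0.352
[-0.43648291  0.18065413  0.40951483  1.755592   -0.07633532  1.22117948
  1.21167254]
```

```bash
python3 -m crank '[[[1.4,-1.7,20,0.4,-1],[1.4,-1.7,36,0.4,-1],[1.4,-1.7,38,0.4,-1],[1.4,-1.7,38,0.4,-1],[1.4,-1.7,38,0.4,-1]]]' 25; python3 - <<'E'
from h import *
st()
s=cam("scene"); print(proj(s,[.5424,-.008,.068]))
g=cv2.convertScaleAbs(s["image"][215:295,235:335,::-1],alpha=2,beta=-80)
cv2.imwrite("pics/h.png",cv2.resize(g,None,fx=7,fy=7,interpolation=cv2.INTER_CUBIC))
E
```

```text
time: 6.45
ee_pos: [0.5418, -0.0083, 0.1444]
eef_rot: [0.179, 0.984, 0.0, 0.001]
ft_force: [-0.1, 0.4, -0.7]
width: 0.0216
grip_force: 25.0
6.45 [ 0.5418 -0.0083  0.1444] F [-0.1   0.43 -0.68] T [ 0.05 -0.05 -0.01] w 0.021594685553665185 g 24.9999414710328
[282.54046508 263.01651046]
```

View pics/h.png

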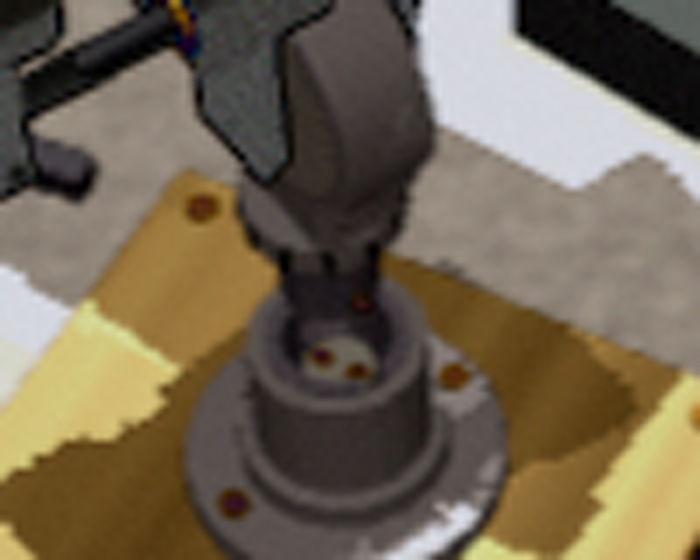

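Scene view: the rim centre is near u≈283.4, and the collar (u≈281.1) and cap (u≈282.2) are right above it. I'll check the predicted pixels against these.

```bash
python3 - <<'E'
from h import *
s=cam("scene"); S=r.read_state(); t=np.array(S["ee_pos"]); M=R.from_quat(S["eef_rot"]).as_matrix(); print("tool z",M[:,2].round(4))
for nm,z in(("collar",51-24),("cap top",51-15),("pins",51)): print(nm,proj(s,t+M@np.array([-1,0,z])/1000).round(1),proj(s,t+M@np.array([1,0,z])/1000).round(1))
a=[.5424,-.008,.068]
for th in(0,np.pi/2): print(proj(s,np.array(a)+[.01*np.cos(th),.01*np.sin(th),0])-proj(s,a))
g=cv2.cvtColor(s["image"],cv2.COLOR_RGB2GRAY)
for v in range(252,286,2): print(v,g[v,266:302])
E
```

```text
tool z [ 1.3e-03  3.0e-04 -1.0e+00]
collar [280.7 243.3] [280.  242.5]
cap top [281.1 247.2] [280.3 246.3]
pins [281.6 253.4] [280.9 252.5]
[5.38648283 2.80426857]
[ 3.69118378 -4.39386486]
252 [101 103 103 103 103 104  98  85  63  37  50  63  64  63  61  48  45  61
  63  61  60  51  44  64  78  79  78  76  82  97 105  97  89  99 107 108]
254 [102 102 103 103 104 104 103 102  86  56  51  52  55  56  54  52  48  51
  53  50  50  48  46  66  79  79  78  76  79  79  79  79  74  75  80  93]
256 [103 103 102 104 103 104 101  95  80  59  51  53  53  55  53  53  53  54
  53  52  50  47  53  68  79  80  82  80  78  78  79  79  80  78  78  78]
258 [103 104 104 103 102  96  87  81  77  68  57  52  52  55  54  54  54  55
  50  48  53  49  46  64  70  73  79  81  80  80  79  78  77  77  78  78]
260 [103 103 104 101  94  83  80  73  70  63  52  49  55  57  59  57  57  59
  58  55  53  51  51  48  58  70  73  79  82  81  79  78  78  77  79  79]
262 [103 101  99  92  80  81  77  73  67  56  46  52  61  67  66  68  69  71
  66  61  56  52  52  50  54  63  69  75  81  83  84  79  78  79  80  82]
264 
[... 668 characters left out ...]
1 101 102]
274 [81 81 82 80 76 64 58 59 60 61 63 63 64 63 63 64 64 65 63 63 63 63 64 63
 61 60 59 56 54 53 63 78 77 86 92 81]
276 [81 82 75 75 79 68 57 58 60 61 62 63 63 64 64 65 64 64 65 63 63 63 64 61
 61 60 59 57 57 54 64 78 74 74 81 82]
278 [82 81 76 74 79 76 63 58 61 61 62 63 63 64 64 64 64 64 64 64 63 63 64 62
 60 60 60 59 56 60 72 79 67 70 81 82]
280 [82 81 82 73 71 81 78 67 60 60 62 62 65 63 64 64 64 64 64 64 64 63 63 61
 62 62 61 59 67 78 79 66 58 73 82 82]
282 [81 82 81 76 65 66 78 82 74 63 62 63 63 62 63 63 65 64 64 63 63 65 63 62
 61 62 70 78 80 75 66 59 74 80 82 81]
284 [81 80 79 79 77 67 61 68 78 82 81 75 67 67 65 65 65 65 64 66 65 67 69 73
 78 82 80 73 64 60 64 75 81 82 82 80]
```

```bash
python3 -m crank '[[[0,0,8,0,-1],[0,0,14,0,-1],[0,0,16,0,-1],[0,0,17,0,-1],[0,0,18,0,-1],[0,0,18.5,0,-1],[0,0,19,0,-1],[0,0,19.5,0,-1],[0,0,20,0,-1],[0,0,20,0,-1],[0,0,20,0,-1]]]' 25; python3 -c "
from h import *
st()"
```

```text
time: 7.65
ee_pos: [0.5413, -0.0085, 0.1235]
eef_rot: [0.18, 0.984, 0.0, -0.0]
ft_force: [0.0, 0.1, -0.6]
width: 0.022
grip_force: 25.0
7.65 [ 0.5413 -0.0085  0.1235] F [ 0.02  0.05 -0.59] T [ 0.02 -0.05 -0.01] w 0.021983257816953018 g 25.000015140976757
```

```bash
python3 -m crank '[[[0,0,0.5,0,-1],[0,0,1,0,-1],[0,0,1.5,0,-1],[0,0,2,0,-1],[0,0,2.5,0,-1],[0,0,3,0,-1],[0,0,3,0,-1],[0,0,3,0,-1]]]' 25; python3 -c "
from h import *
st()"
```

```text
time: 8.45
ee_pos: [0.5413, -0.0086, 0.1205]
eef_rot: [0.18, 0.984, 0.0, 0.0]
ft_force: [-0.4, -0.5, -0.7]
width: 0.0217
grip_force: 25.0
8.45 [ 0.5413 -0.0086  0.1205] F [-0.35 -0.55 -0.66] T [-0.02 -0.03  0.02] w 0.021742403842188063 g 24.999929959885776
```

```bash
python3 -m crank '[[[0,0,0.5,0,-1],[0,0,1,0,-1],[0,0,1,0,-1],[0,0,1,0,-1]]]' 25; python3 -m crank '[[[0,0,0.5,0,-1],[0,0,1,0,-1],[0,0,1,0,-1],[0,0,1,0,-1]]]' 25; python3 -m crank '[[[0,0,0.5,0,-1],[0,0,0.5,0,-1],[0,0,0.5,0,-1]]]' 25 ;python3 -c "
from h import *
st()"
```

```text
time: 8.85
ee_pos: [0.5414, -0.0084, 0.1196]
eef_rot: [0.18, 0.984, 0.0, 0.0]
ft_force: [0.2, 0.7, -0.4]
width: 0.0223
grip_force: 25.0
time: 9.25
ee_pos: [0.5414, -0.0084, 0.1185]
eef_rot: [0.18, 0.984, 0.0, 0.0]
ft_force: [0.6, 0.5, -1.1]
width: 0.0222
grip_force: 25.0
time: 9.55
ee_pos: [0.5414, -0.0084, 0.118]
eef_rot: [0.18, 0.984, 0.0, 0.0]
ft_force: [1.2, 1.7, 0.1]
width: 0.0219
grip_force: 25.0
9.55 [ 0.5414 -0.0084  0.118 ] F [1.2  1.65 0.09] T [ 0.54 -0.29 -0.04] w 0.021895907326596322 g 24.999990791548043
```

```bash
python3 -m crank '[[[-0.1,0.5,0,0,-1],[-0.1,0.5,0,0,-1],[-0.1,0.5,0,0,-1]]]' 25; python3 -m crank '[[[0,0,0.5,0,-1],[0,0,1,0,-1],[0,0,1,0,-1],[0,0,1,0,-1]]]' 25 ;python3 -c "
from h import *
st()"
```

```text
time: 9.85
ee_pos: [0.5415, -0.0083, 0.118]
eef_rot: [0.18, 0.984, -0.0, -0.0]
ft_force: [-0.2, 0.5, -1.1]
width: 0.0218
grip_force: 25.0
time: 10.25
ee_pos: [0.5415, -0.0082, 0.1169]
eef_rot: [0.18, 0.984, -0.0, -0.0]
ft_force: [1.5, -0.1, -0.7]
width: 0.0219
grip_force: 25.0
10.25 [ 0.5415 -0.0082  0.1169] F [ 1.46 -0.06 -0.72] T [ 0.19 -0.13  0.04] w 0.021942495303279807 g 24.99985919566825
```

```bash
python3 -m crank '[[[-0.3,0,0.5,0,-1],[-0.3,0,1,0,-1],[-0.3,0,1,0,-1],[-0.3,0,1,0,-1]]]' 25; python3 -m crank '[[[0,0,0.5,0,-1],[0,0,1,0,-1],[0,0,1,0,-1],[0,0,1,0,-1]]]' 25 ;python3 -c "
from h import *
st()"
```

```text
time: 10.65
ee_pos: [0.5418, -0.0083, 0.116]
eef_rot: [0.18, 0.984, 0.0, -0.0]
ft_force: [-0.0, 0.7, -0.5]
width: 0.0218
grip_force: 25.0
time: 11.05
ee_pos: [0.5419, -0.0082, 0.1152]
eef_rot: [0.18, 0.984, 0.0, 0.0]
ft_force: [-0.3, 0.8, 2.9]
width: 0.0219
grip_force: 25.0
11.05 [ 0.5419 -0.0082  0.1152] F [-0.34  0.83  2.95] T [ 0.08  0.24 -0.01] w 0.0218678598664038 g 25.00036465236917
```

```bash
python3 -m crank '[[[0,0,0.5,0,-1],[0,0,1,0,-1],[0,0,1.5,0,-1],[0,0,2,0,-1],[0,0,2,0,-1],[0,0,2,0,-1]]]' 30; python3 -c "
from h import *
st()"
```

```text
time: 11.65
ee_pos: [0.5419, -0.0082, 0.1131]
eef_rot: [0.18, 0.984, 0.0, 0.0]
ft_force: [-0.4, 0.7, 4.7]
width: 0.0218
grip_force: 30.0
11.65 [ 0.5419 -0.0082  0.1131] F [-0.38  0.7   4.71] T [ 0.1   0.21 -0.01] w 0.02176849361468132 g 30.000662812963128
```

```bash
python3 -m crank '[[[0,0,0.5,0,-1],[0,0,1,0,-1],[0,0,1.5,0,-1],[0,0,2,0,-1],[0,0,2.5,0,-1],[0,0,3,0,-1],[0,0,3.5,0,-1],[0,0,4,0,-1],[0,0,4,0,-1],[0,0,4,0,-1]]]' 30; python3 -c "
from h import *
st()"
```

```text
time: 12.65
ee_pos: [0.5419, -0.0082, 0.1091]
eef_rot: [0.18, 0.984, 0.0, 0.0]
ft_force: [-2.3, 0.3, 5.9]
width: 0.0218
grip_force: 30.0
12.65 [ 0.5419 -0.0082  0.1091] F [-2.27  0.3   5.88] T [0.05 0.32 0.01] w 0.021783145215920657 g 30.00077642966062
```

```bash
python3 -m crank '[[[0.4,0,0,0,-1],[0.4,0,0.5,0,-1],[0.4,0,1,0,-1],[0.4,0,1.5,0,-1],[0.4,0,2,0,-1],[0.4,0,2,0,-1],[0.4,0,2,0,-1]]]' 30; python3 -m crank '[[[0,0,0.3,0,-1],[0,0,0.6,0,-1],[0,0,0.6,0,-1],[0,0,0.6,0,-1]]]' 30; python3 -c "
from h import *
st();togo([.54,0,.1],-.36)"
```

```text
time: 13.35
ee_pos: [0.5419, -0.0082, 0.1073]
eef_rot: [0.18, 0.984, 0.0, 0.0]
ft_force: [-1.0, -0.3, 6.6]
width: 0.0218
grip_force: 30.0
time: 13.75
ee_pos: [0.5419, -0.0082, 0.1068]
eef_rot: [0.18, 0.984, 0.0, 0.0]
ft_force: [-0.4, 0.4, 7.2]
width: 0.0216
grip_force: 30.0
13.75 [ 0.5419 -0.0082  0.1068] F [-0.39  0.38  7.23] T [-0.01  0.28 -0.02] w 0.02161860476122598 g 30.001041241921484
mm [4.7 7.  6.8] turn -0.07627232235551401 yaw now -0.361
```

```bash
python3 -m crank '[[[0,0,0.2,2,-1],[0,0,0.2,4,-1],[0,0,0.2,6,-1],[0,0,0.2,8,-1],[0,0,0.2,8,-1]]]' 30; python3 -c "
from h import *
st();togo([.54,0,.1],-.36)"
```

```text
time: 14.25
ee_pos: [0.5421, -0.0081, 0.1067]
eef_rot: [0.248, 0.969, 0.0, 0.001]
ft_force: [-0.0, -0.6, 6.7]
width: 0.0217
grip_force: 30.0
14.25 [ 0.5421 -0.0081  0.1067] F [-0.04 -0.63  6.65] T [-0.02  0.01  0.04] w 0.021708996760551824 g 30.0015374366194
mm [5.8 6.1 6.7] turn -8.141725335097469 yaw now -0.502
```

```bash
python3 -m crank '[[[0,0,0,3,-1],[0,0.1,0,6,-1],[0,0.1,0,9,-1],[0,0.2,0,12,-1],[0,0.2,0,15,-1],[0,0.3,0,18,-1],[0,0.3,0,20,-1],[0,0.3,0,20,-1]]]' 30; python3 -c "
from h import *
st();togo([.54,0,.1],-.36)"
```

```text
time: 15.05
ee_pos: [0.5423, -0.0078, 0.1067]
eef_rot: [0.413, 0.911, 0.0, 0.001]
ft_force: [-0.0, -0.0, 6.7]
width: 0.0223
grip_force: 30.0
15.05 [ 0.5423 -0.0078  0.1067] F [-0.02 -0.02  6.69] T [-0.02  0.04 -0.04] w 0.022267825314384405 g 30.00158602371812
mm [7.4 3.4 6.7] turn -28.13957203874019 yaw now -0.851
```

```bash
python3 -m crank '[[[0,0,0,2,-1],[0,0,0,4,-1],[0,0,0,4,-1]]]' 30; python3 -c "
from h import *
st()"; python3 -m crank '[[[0,0,0,1,-1],[0,0,0,2,-1],[0,0,0,2,-1]]]' 30; python3 -c "
from h import *
st()";  python3 -m crank '[[[0,0,0,1,-1],[0,0,0,2,-1],[0,0,0,2,-1]]]' 30; python3 -c "
from h import *
st();togo([.54,0,.1],-.36)"
```

```text
time: 15.35
ee_pos: [0.5424, -0.0078, 0.1068]
eef_rot: [0.444, 0.896, 0.0, 0.001]
ft_force: [-0.6, 0.5, 6.6]
width: 0.022
grip_force: 30.0
15.35 [ 0.5424 -0.0078  0.1068] F [-0.6   0.5   6.62] T [-0.03 -0.04 -0.02] w 0.022022245671374428 g 30.001588894519955
time: 15.65
ee_pos: [0.5424, -0.0078, 0.1068]
eef_rot: [0.46, 0.888, 0.0, 0.001]
ft_force: [0.1, 0.4, 7.9]
width: 0.0216
grip_force: 30.0
15.65 [ 0.5424 -0.0078  0.1068] F [0.14 0.36 7.89] T [-0.04 -0.06  0.03] w 0.02159386670741919 g 30.00123130856082
time: 15.95
ee_pos: [0.5425, -0.0077, 0.1068]
eef_rot: [0.475, 0.88, 0.001, 0.001]
ft_force: [1.0, 0.8, 6.9]
width: 0.0217
grip_force: 30.0
15.95 [ 0.5425 -0.0077  0.1068] F [1.02 0.84 6.9 ] T [ 0.   -0.1   0.03] w 0.021674664518303268 g 30.00118435593322
mm [7.8 2.1 6.8] turn -36.09483008563596 yaw now -0.99
```

```bash
python3 -m crank '[[[0,0,0,0.5,-1],[0,0,0,1,-1],[0,0,0,1,-1]]]' 30; python3 -c "
from h import *
st()"; python3 -m crank '[[[0,0,0,0.5,-1],[0,0,0,1,-1],[0,0,0,1,-1]]]' 30; python3 -c "
from h import *
st();togo([.54,0,.1],-.36)"
```

```text
time: 16.25
ee_pos: [0.5426, -0.0077, 0.1068]
eef_rot: [0.483, 0.876, 0.001, 0.001]
ft_force: [0.7, 0.1, 6.2]
width: 0.0215
grip_force: 30.0
16.25 [ 0.5426 -0.0077  0.1068] F [0.7  0.06 6.24] T [-0.02 -0.25  0.06] w 0.021522564976157916 g 30.001170763280243
time: 16.55
ee_pos: [0.5427, -0.0076, 0.1069]
eef_rot: [0.49, 0.872, 0.001, 0.001]
ft_force: [0.2, 0.7, 6.5]
width: 0.022
grip_force: 30.0
16.55 [ 0.5427 -0.0076  0.1069] F [0.17 0.68 6.51] T [ 0.1  -0.35  0.06] w 0.021952467683633174 g 30.001136362552643
mm [7.9 1.6 6.9] turn -38.07167164018901 yaw now -1.024
```

```bash
python3 -m crank '[[[0,0,0,-1,-1],[0,0,0,-2.2,-1],[0,0,0,-2.2,-1],[0,0,-0.5,-2.2,-1],[0,0,-1,-2.2,-1],[0,0,-1,-2.2,-1]]]' 30; python3 -c "
from h import *
st()"; python3 -m crank '[[[0,0,-0.5,0,-1],[0,0,-1,0,-1],[0,0,-1,0,-1]]]' 30; python3 -c "
from h import *
st()"
```

```text
time: 17.15
ee_pos: [0.5427, -0.0077, 0.1079]
eef_rot: [0.473, 0.881, 0.001, 0.001]
ft_force: [1.6, 0.6, 6.5]
width: 0.0218
grip_force: 30.0
17.15 [ 0.5427 -0.0077  0.1079] F [1.55 0.63 6.53] T [ 0.03 -0.35  0.01] w 0.021790772020563707 g 30.00106727471575
time: 17.45
ee_pos: [0.5426, -0.0077, 0.1088]
eef_rot: [0.473, 0.881, 0.001, 0.001]
ft_force: [0.1, -0.1, 5.9]
width: 0.0218
grip_force: 30.0
17.45 [ 0.5426 -0.0077  0.1088] F [ 0.14 -0.1   5.91] T [ 0.1  -0.38  0.06] w 0.021831269873426387 g 30.000934819690883
```

```bash
python3 -m crank '[[[0,0,-0.5,0,-1],[0,0,-1,0,-1],[0,0,-1,0,-1]]]' 30; python3 -c "
from h import *
st()"; python3 -m crank '[[[0,0,-0.5,0,-1],[0,0,-1,0,-1],[0,0,-1,0,-1]]]' 30; python3 -c "
from h import *
st()"
```

```text
time: 17.75
ee_pos: [0.5426, -0.0077, 0.1098]
eef_rot: [0.473, 0.881, 0.001, 0.001]
ft_force: [1.4, 0.8, 5.3]
width: 0.0221
grip_force: 30.0
17.75 [ 0.5426 -0.0077  0.1098] F [1.37 0.81 5.34] T [ 0.   -0.35 -0.01] w 0.022107887801614302 g 30.000889850780368
time: 18.05
ee_pos: [0.5426, -0.0077, 0.1107]
eef_rot: [0.473, 0.881, 0.001, 0.001]
ft_force: [1.7, -0.1, 4.5]
width: 0.0216
grip_force: 30.0
18.05 [ 0.5426 -0.0077  0.1107] F [ 1.66 -0.07  4.49] T [ 0.1  -0.62  0.  ] w 0.021608131014563485 g 30.000824332237244
```

```bash
python3 -m crank '[[[0,0,-0.3,0,-1],[0,0,-0.6,0,-1],[0,0,-0.6,0,-1]]]' 30; python3 -c "
from h import *
st()"; python3 -m crank '[[[0,0,-0.3,0,-1],[0,0,-0.6,0,-1],[0,0,-0.6,0,-1]]]' 30; python3 -c "
from h import *
st()"
```

```text
time: 18.35
ee_pos: [0.5423, -0.0077, 0.1112]
eef_rot: [0.473, 0.881, 0.0, 0.001]
ft_force: [4.6, 1.4, 4.6]
width: 0.022
grip_force: 30.0
18.35 [ 0.5423 -0.0077  0.1112] F [4.62 1.44 4.55] T [ 0.22 -1.24  0.  ] w 0.022033529656223894 g 30.000835340470076
time: 18.65
ee_pos: [0.5421, -0.0077, 0.1115]
eef_rot: [0.473, 0.881, 0.0, 0.0]
ft_force: [4.9, 0.3, 4.1]
width: 0.0221
grip_force: 30.0
18.65 [ 0.5421 -0.0077  0.1115] F [4.88 0.31 4.14] T [ 0.22 -1.51  0.07] w 0.022077032148722486 g 30.000842727022246
```

```bash
python3 -m crank '[[[-0.2,0.3,0,0,-1],[-0.2,0.3,0,0,-1],[-0.2,0.3,0,0,-1]]]' 10; python3 -c "
from h import *
st()"; python3 -m crank '[[[0,0,0,0,-0.2],[0,0,0,0,-0.2],[0,0,0,0,-0.2],[0,0,0,0,-0.2],[0,0,0,0,-0.2],[0,0,0,0,-0.2]]]' 10;  python3 - <<'E'
from h import *
st();s=cam("scene")
o=[]
g=cv2.convertScaleAbs(s["image"][200:300,225:350,::-1],alpha=2,beta=-80)
cv2.imwrite("pics/k.png",cv2.resize(g,None,fx=6,fy=6,interpolation=cv2.INTER_CUBIC))
E
```

```text
time: 18.95
ee_pos: [0.5421, -0.0076, 0.1115]
eef_rot: [0.473, 0.881, 0.0, -0.0]
ft_force: [3.7, 1.7, 4.4]
width: 0.022
grip_force: 10.0
18.95 [ 0.5421 -0.0076  0.1115] F [3.68 1.67 4.44] T [ 0.31 -1.1  -0.05] w 0.022003495965361282 g 10.000350341579178
time: 19.55
ee_pos: [0.5418, -0.0078, 0.1113]
eef_rot: [0.473, 0.881, -0.0, -0.0]
ft_force: [0.1, 0.2, 0.2]
width: 0.0345
grip_force: 0.0
19.55 [ 0.5418 -0.0078  0.1113] F [0.11 0.25 0.23] T [-0.04  0.03  0.03] w 0.03445168361825355 g 0.0
```

View pics/k.png

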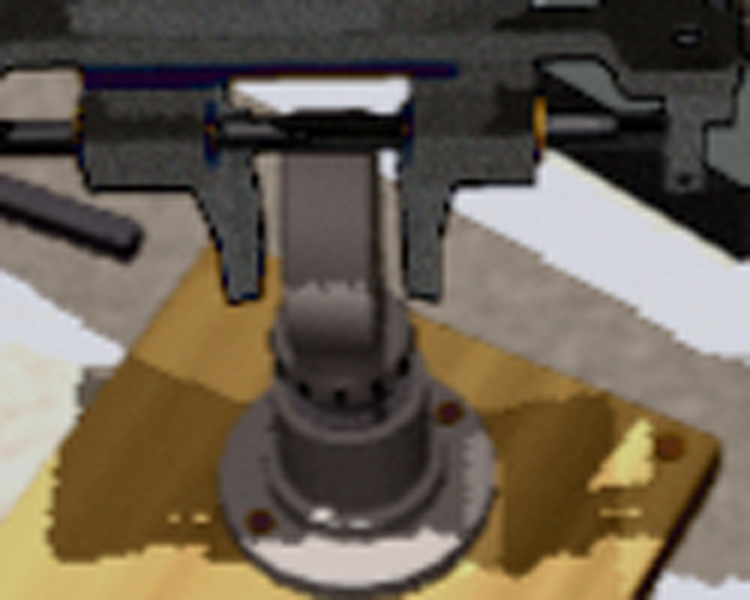

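The lamp stands upright in the holder with the fingers clear on both sides. I'll retreat upward and check its height.

```bash
python3 -m crank '[[[0,0,0,0,0.3],[0,0,-10,0,0.3],[0,0,-30,0,0.3],[0,0,-60,0,0.3],[0,0,-90,0,0.3],[0,0,-90,0,0.3]]]' 10;  python3 - <<'E'
from h import *
import sys
st();s=cam("scene")
yaw=-.95
for mz in(.1275,.1315):
    m=np.array([.5424,-.008,mz]); Rz=R.from_euler('z',yaw)
    P=np.array([proj(s,m+Rz.apply([.03*np.cos(t),y,min(.03*np.sin(t),.028)])) for y in(.011,-.011) for t in np.linspace(0,6.28,80)])
    C=np.array([proj(s,m+Rz.apply([.018*np.cos(t),.018*np.sin(t),-.048])) for t in np.linspace(0,6.28,80)])
    print(mz,"disc top v",P.min(0),P.max(0),"collar bottom v",C.max(0))
g=cv2.convertScaleAbs(s["image"][200:275,255:315,::-1],alpha=2,beta=-80)
cv2.imwrite("pics/m.png",cv2.resize(g,None,fx=8,fy=8,interpolation=cv2.INTER_CUBIC))
E
```

```text
time: 20.2
ee_pos: [0.5441, -0.008, 0.2062]
eef_rot: [0.473, 0.881, 0.002, 0.003]
ft_force: [-0.6, 0.8, 0.3]
width: 0.0561
grip_force: 0.0
20.2 [ 0.5441 -0.008   0.2062] F [-0.65  0.8   0.29] T [-0.04 -0.04  0.  ] w 0.05609444129143688 g 0.0
0.1275 disc top v [271.53026193 217.55417714] [289.00137087 259.50411125] collar bottom v [294.00536582 268.06090995]
0.1315 disc top v [271.34211265 215.72408285] [288.88506787 257.83421288] collar bottom v [293.91051191 266.47707075]
```

View pics/m.png

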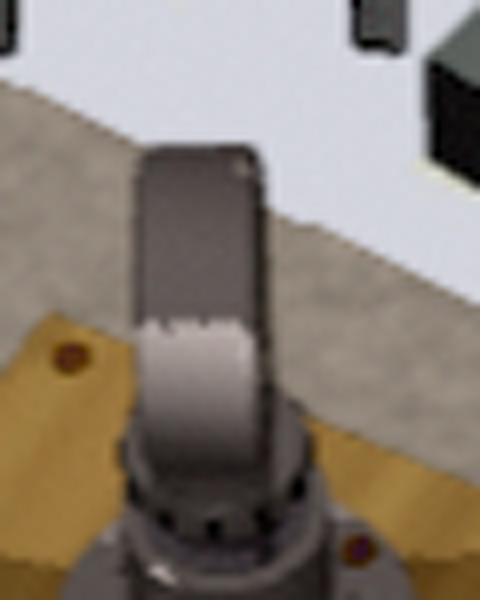

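The disc top is at v≈218.1. Locked predicts 217.6 and unlocked 215.7, so the lamp is locked. Now the rocker.

```bash
python3 - <<'E'
from h import *
c=cam("top")
print(onz(c,442,240,.048), onz(c,441,241,.046))
B=R.from_euler('z',.0949); b=np.array([.5495,-.0824,0])
p=b+B.apply([.022,-.075,0]); print(p); p[2]=.11; togo(p)
print(proj(c,b+B.apply([0,-.075,.046])),proj(c,b+B.apply([.022,-.075,.05])))
g=cv2.cvtColor(c["image"],cv2.COLOR_RGB2GRAY)
print(g[212:272:2,442]); print(g[240,410:472:2])
print(r.read_state()["joint_positions"])
E
```

```text
[ 0.55736521 -0.16008433  0.048     ] [ 0.55582545 -0.15868683  0.046     ]
[ 0.57850783 -0.15497786  0.        ]
mm [-142.7  -51.3   92.3] turn None yaw now -0.986
[440.10147287 240.57483521] [439.06645136 228.40160658]
[110 108 110 109 108 109 108 111 109 108 108 113 111 110 109 111 110 109
 111 113 111 113 110 110 110 110 109 113 112 110]
[104 104 100 107 108 106 109 107 106 108 108 110 108 109 109 112 109 108
 110 107 108 107 108 107 108 104 105 104 101  99  98]
[-0.51870416  0.16363335  0.50259256  1.735804   -0.08308406  1.26146765
  0.58821802]
```

```bash
python3 -m crank '[[[-143,-51,0,0,-1],[-143,-51,0,0,-1],[-143,-51,0,0,-1],[-143,-51,0,0,-1],[-143,-51,0,0,-1],[-143,-51,40,0,-1],[-143,-51,80,0,-1],[-143,-51,110,0,-1],[-143,-51,130,0,-1],[-143,-51,140,0,-1],[-143,-51,145,0,-1],[-143,-51,145,0,-1]]]' 10;  python3 - <<'E'
from h import *
st(); togo([.5785,-.155,.05])
E
```

```text
time: 21.5
ee_pos: [0.5786, -0.1544, 0.0566]
eef_rot: [0.473, 0.881, 0.0, -0.0]
ft_force: [-0.0, -0.4, 0.3]
width: 0.0005
grip_force: 0.0
21.5 [ 0.5786 -0.1544  0.0566] F [-0.03 -0.4   0.29] T [-0.06 -0.02 -0.05] w 0.00053973305272034 g 0.0
mm [-0.5 -0.4  6.6] turn None yaw now -0.985
```

```bash
python3 -m crank '[[[0,0,1,0,-1],[0,0,2,0,-1],[0,0,3,0,-1],[0,0,4,0,-1],[0,0,4,0,-1]]]'; python3 -m crank '[[[0,0,1,0,-1],[0,0,2,0,-1],[0,0,2,0,-1]]]'; python3 -m crank '[[[0,0,1,0,-1],[0,0,2,0,-1],[0,0,2,0,-1]]]'
```

```text
time: 22.0
ee_pos: [0.5793, -0.1552, 0.0531]
eef_rot: [0.473, 0.881, 0.0, 0.001]
ft_force: [1.9, 1.0, 4.8]
width: 0.0005
grip_force: 2.0
time: 22.3
ee_pos: [0.5796, -0.1553, 0.0515]
eef_rot: [0.473, 0.881, 0.001, 0.001]
ft_force: [2.7, 0.6, 8.8]
width: 0.0005
grip_force: 4.5
time: 22.6
ee_pos: [0.5798, -0.1553, 0.051]
eef_rot: [0.473, 0.881, 0.001, 0.001]
ft_force: [-4.8, 3.0, 24.6]
width: 0.0002
grip_force: 12.1
```

```bash
python3 -m crank '[[[0,0,-5,0,-1],[0,0,-30,0,-1],[0,0,-70,0,-1],[0,0,-110,0,-1],[0,0,-150,0,-1],[0,0,-150,0,-1]]]';  python3 - <<'E'
from h import *
st();s=cam("scene")
a=cv2.imread("pics/scene0.png")[310:395,185:285];b=s["image"][310:395,185:285,::-1]
b=cv2.convertScaleAbs(b,alpha=1.3)
o=np.hstack([cv2.resize(x,None,fx=4,fy=4,interpolation=cv2.INTER_CUBIC) for x in(a,b)])
cv2.imwrite("pics/n.png",cv2.convertScaleAbs(o,alpha=2.2,beta=-110))
E
```

```text
time: 23.2
ee_pos: [0.5802, -0.1562, 0.2035]
eef_rot: [0.474, 0.881, 0.001, 0.003]
ft_force: [0.2, 0.7, 1.2]
width: 0.0004
grip_force: 0.0
23.2 [ 0.5802 -0.1562  0.2035] F [0.21 0.67 1.17] T [-0.07 -0.02  0.  ] w 0.00042899371145841146 g 0.0
```

View pics/n.png

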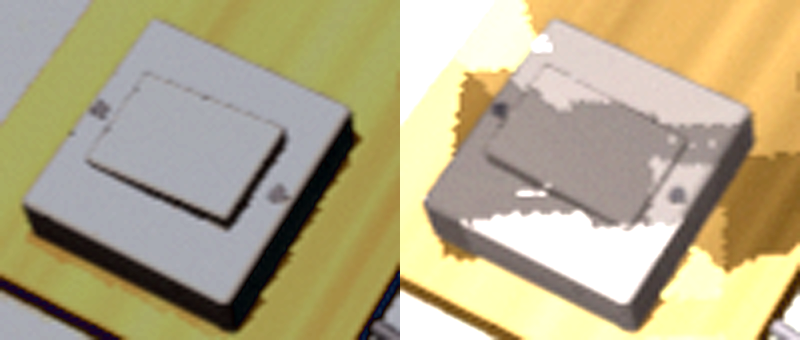

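The rocker has tipped over: its +x end (left panel at (230,220), right panel at (635,220)) is now flush, and the other end stands proud. One last numeric check of the lamp, then hand in.

```bash
python3 - <<'E'
from h import *
s=cam("scene");g=cv2.cvtColor(s["image"],cv2.COLOR_RGB2GRAY)
print(g[210:226,280]); print(g[225,264:296]); st()
r.close_job()
E
```

```text
[160 156 126  21  17  20  21  19  15  13  12  14  14  17  25  38]
[48 45 46 48 46 46 46 47 48 49 49 48 48 49 49 47 38 21 18 21 21 22 21 22
 22 22 21 21 21 19 20 23]
23.3 [ 0.5782 -0.1553  0.1985] F [ 0.08 -0.16 -0.63] T [-0.12 -0.02 -0.03] w 0.000700575556040041 g 0.0
the job is handed in; nothing more can be done
```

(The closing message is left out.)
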